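# Feed a wash ball down the gravity lane and catch it softly

## Task

Swing the gate fully open so that the ceramic wash ball rolls down the sloping feed lane by itself, and do not touch it before it has passed the half-way tabs. Below the tabs catch it softly: run the fingers along close in front of it at its own speed, slow it down gradually - never let it run into fingers that stand still - and bring it to a standstill for a good second clear of the front stop. Then ease it down against the stop and leave it resting there, with the gate open and the bottle, mug and basket undisturbed.

Things in the scene. Friction and masses are not known exactly. Their poses are not given: they have to be found in the camera images.
- lane: Fixed feed lane, 116 mm wide, 580 long: aluminium trough, two round steel rails the ball rolls on, white side bars 92 mm apart, tops 22 mm above the rails. Origin under it on the counter; local +y = uphill (roughly world +y), -x = robot's side, z up. Frame level; rail tops at z = 0.040 + 0.06*y m, y -280 to +300 mm. Rubber front stop: uphill face y = -255, 12 thick, top 16 above the rails.
- mark (a point): Half-way point: on the lane's centre line at lane y = +20 mm, z = 40 mm, between two thin upright steel tabs (85 mm tall) outside the trough. The ball has passed when its centre is downhill of it (smaller lane y).
- rest (a point): Where the ball's centre lies when it rests against the front stop: lane x 0, y = -220 mm, 37 mm above the rails. Fingertips kept 20 mm or more above the rails pass over the stop, so they can lead the ball all the way.
- ball: Ceramic-filled white wash ball with grey ribs, 84 mm in diameter, 0.4 kg nominal (+-25 %), lying in the groove of the rails; origin at its centre (37 mm above the rail tops), turns with it. Starts against the gate at lane y = +235 mm. Released, it speeds up for about 1 s, then rolls at a nearly steady 0.18-0.28 m/s; 1.3-1.8 s to the tabs. Do not grip it: more than 15 N cracks it.
- gate (a joint): Swing gate hinge, rad: 0 = bar across the lane, 1.6 = fully open, bar along the robot-side wall; clear of the ball from 1.3 up. Upright pivot at lane x = -78, y = +187 mm. Bar: reaches 95 mm from the pivot, 12 mm thick, its middle 90 mm above the counter. Pushing the handle uphill (+y) opens it; the bar swings downhill. Friction 0.06 N m; it stays where left.
- gate_handle (a point): Middle of the gate's upright black handle peg, 16 mm in diameter, 65 mm tall, top 25 mm above this point; when shut at lane x = -128, y = +187 mm, z = 125 mm. It stands 50 mm from the pivot on the side away from the lane and moves on that arc. Push it with shut fingertips.
- softener: Bystander: white bottle, 72 mm in diameter, 190 mm tall, origin under its centre.
- scoop: Bystander: grey measuring mug, 70 mm in diameter, 60 mm tall, origin under its centre.
- basket: Bystander: small open basket 150 x 150 x 90 mm, origin under its centre.
Mind the look-alikes: they are no part of the job. What is meant by the ball is not red, and is the smaller of those in its own colour.

How it is judged (in metres and radians):
On the way, in this order (a step that is already met when the one before it is completed fails the run):
1. past the half-way tabs the fingers run along close to the still rolling ball (y of ball in the frame of lane between -0.2 and 0.02 m and linear speed of ball above 0.08 m/s and horizontal distance between ball and the grasp point below 0.075 m), for 0.3 s.
2. the ball is brought to a standstill at least 20 mm before the front stop (y of ball in the frame of lane between -0.202 and 0.02 m and linear speed of ball below 0.03 m/s), for 0.7 s.
3. the ball lies at rest against the front stop (distance between ball and rest below 0.012 m and linear speed of ball below 0.02 m/s), for 0.2 s.
At the end, for the whole second after the job is handed in: The ball lies still against the front stop (centre within 12 mm of its resting point, below 0.02 m/s), gate open beyond 1.3 rad, nothing held or touched (all of step 3 and angular speed of ball below 0.4 rad/s and value of joint gate above 1.3 rad).
It fails at once if the ball is touched before it has passed the half-way tabs (y of ball in the frame of lane above 0.02 m and (contact force between ball and the fingers above 0.2 N or contact force between ball and the arm above 0.2 N)).
It fails at once if the ball bumps into the robot or is pressed with more than 15 N (contact force between ball and the fingers above 15 N or contact force between ball and the arm above 15 N).
It fails at once if the ball slams into the front stop (y of ball in the frame of lane below -0.2 m and linear speed of ball above 0.15 m/s).
It fails at once if the ball is lifted or leaves the lane (z of ball in the frame of lane above 0.11 m or z of ball in the frame of lane below 0.056 m).
It fails at once if the bottle, mug or basket is disturbed (distance of any of softener, scoop, basket from where it was at the start of the episode above 0.03 m).
It also fails if it takes over 35 s, if anything falls off the work surface, if the arm or the gripper's body presses on something with over 40 N, if the wrist force passes 120 N, or if a joint passes its speed limit or range.

## Robot

A 6-joint arm with a two-finger parallel gripper is mounted at the origin on the work surface. World frame = base frame: x ahead of the robot, y to its left, z up, the work surface at z = 0. Lengths are in m, angles in degrees, forces in N, time in s.
With the tool pointing down it reaches from about 0.275 to 0.75 m from the base axis. Payload 10.2 kg.
Tool frame: the origin (TCP) lies on the centre line of the jaws, within the pads' length; the fingertips stand 19 mm ahead of it and the grasp point (between the pads) is the TCP (tip_reach is the distance from the TCP to the fingertips, in m); z points along the fingers, y is the line along which they close (so a half turn about z gives the same grasp; the last joint's range is limited). The gripper opens to 85 mm and grips with 20 to 120 N. Pads are 22 mm wide; open, the fingers measure 114 mm over their backs; the gripper's body (76 mm by 85 mm) begins 54 mm behind the grasp point. The pads swing forward as they close: fully open they stand 13 mm farther back than shut.
Start: joints at [-80.581, 17.928, 85.812, -0, 76.261, -12.8], TCP at [0.199, -0.486, 0.25] pointing down, gripper open.
Joint ranges: [-168.41, 168.41], [-55.51, 124.54], [10.69, 146.95], [-70.63, 250.63], [1, 178], [-165.06, 165.06]. Speed limits (degrees/s): [136.94, 136.94, 172.46, 180, 180, 180].

## Interface

Orientations are given as [roll, pitch, yaw] about the fixed x, y, z axes, in that order (R = Rz(yaw) Ry(pitch) Rx(roll)).
In Python, from bench import get_state, get_image, calibration, job_done, tip_reach gives the robot as it stands. The module is installed in compiled form; this text tells all that it offers.
- The arm moves only by the tool play_rows, never from a script. Its argument "increments" is text: rows parted by semicolons, each of 6 numbers parted by spaces: the shift along the tool's x, y, z in units of 4 cm (1.0 is 4 cm), then the turn, a rotation vector about the tool's x, y, z in units of 0.12 rad (1.0 is 0.12 rad). A call has 1 to 10 rows; each row shifts and turns the commanded pose from where the row before left it, along the tool's axes as they then stand; what a row does not reach is not made up. A row lasts 1/10 s, in which the tool goes at most 50 mm and 8.59 degrees, less where a joint would pass 70% of its speed; a pose out of reach is approached as far as the arm can. A call with a number of a shift or a turn outside -1 to 1 is refused whole. A call with a gripper value outside its range is refused whole. "gripper" is the finger opening in mm, from 0 to 85.4, set as the call begins (left out, the last holds). The fingers move at their own pace and stop on an object; "force" is the grip in N (left out, the last holds). Time passes only in rows, so rows that do not move let the fingers close. It gives the time, the measured TCP pose, the force, the opening and the grip force at its end, in the units of the state.
- get_state(): the state, without advancing time (a new reading comes with each control period).
- get_image(name): name is "scene" or "top" or "wrist"; returns the picture (480x640x3 uint8, red, green, blue); there is no depth.
- calibration(name): a dict with "fovy" (degrees; the focal length in pixels is half the picture's height over the tangent of half this angle, whatever the lens; pixels are square), "cx", "cy" (the principal point, pixels), "extrinsics" (4x4, takes a point from world to camera coordinates). Camera axes: x right, y up, looking along -z (the intrinsics and any distortion apply to the point x, -y, -z); pixel columns grow to the right and rows downward; lengths in m; the calibration is good to about 2 mm. A picture is of the moment at which its call begins: read the wrist's pose just before it. calibration takes no time and is no camera call; for the wrist camera it gives the pose at the moment of the call.
- job_done(): hands the job in; it is judged then, once.
The state is a dict: "time": time; "joint_positions": joint angles; "qd": joint speeds; "effort": joint torques, N m; "eef_pos": TCP position; "ee_rot": TCP orientation; "contact_force": force on the tool from outside, world axes, zero at the start; "ft_torque": the same for the moment, N m; "finger_gap": finger opening in m; "grasp_force": force on a finger pad.
Only numpy, scipy, OpenCV 4.12 (cv2) and the standard library are available. Lean on these libraries where they do the work, as an engineer would, in place of code of your own. Each camera call takes 0.05 s, during which the arm holds its last target. There are 200 camera calls.

## Working session

There is one attempt and no reset: what is moved stays moved. The work goes in short steps, Python scripts to look and compute and a tool call to move; the robot and the scene stay as the last step left them, time stands still between calls to the robot, and variables do not carry over. Pictures are saved under pics/ and viewed, at most 10 in all, crops included, and the job is handed in when it is done.

Besides the shell and the picture viewer there is one more tool, called by a JSON object that holds its "api" and its "payload", one argument or row to a line. play_rows: Moves the arm, as the interface text tells. Its arguments: {"type":"object","properties":{"increments":{"type":"string"},"gripper":{"type":"number"},"force":{"type":"number"}},"required":["increments"]}

```bash
mkdir -p pics; python3 - <<'E'
from bench import *
import cv2,numpy as np
for n in("scene","top"):
    cv2.imwrite(f"pics/{n}0.png",get_image(n)[:,:,::-1]); c=calibration(n); print(n,c["fovy"],c["cx"],c["cy"],np.round(c["extrinsics"],3).tolist(),[k for k in c])
s=get_state();print(s["time"],s["eef_pos"],s["ee_rot"],tip_reach)
E
```

```text
scene 51.07943916316614 314.2573565136977 243.71502043559735 [[-0.295, 0.955, 0.017, 0.157], [-0.729, -0.237, 0.643, 0.28], [0.618, 0.177, 0.766, -1.566], [0.0, 0.0, 0.0, 1.0]] ['fovy', 'cx', 'cy', 'extrinsics']
top 48.626295384891435 313.87037070007085 247.31672919028614 [[-0.017, -1.0, -0.012, 0.004], [0.998, -0.018, 0.053, -0.465], [-0.053, -0.011, 0.999, -1.577], [0.0, 0.0, 0.0, 1.0]] ['fovy', 'cx', 'cy', 'extrinsics']
0.1 [ 0.1984913  -0.48579891  0.24980274] [-1.79935254e+02 -1.55458548e-02  2.22187481e+01] 0.019
```

View pics/scene0.png

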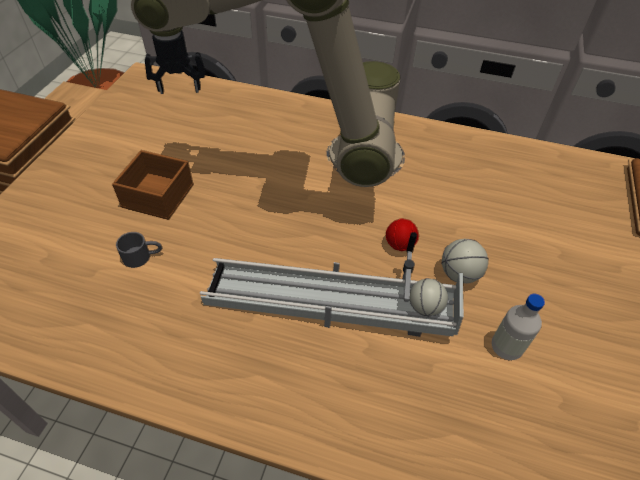

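View pics/top0.png

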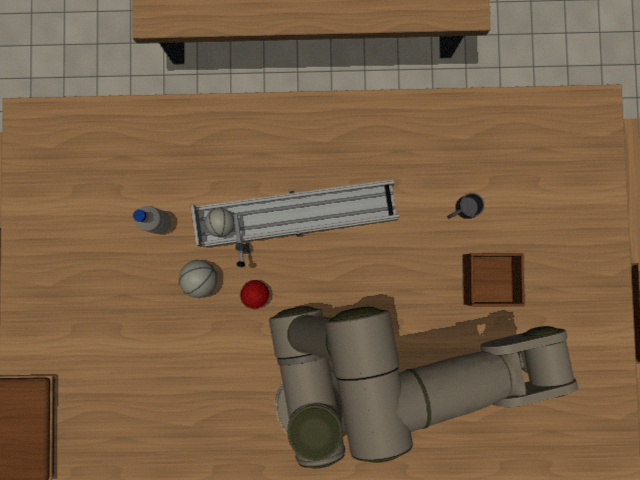

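Candidates for the ball are, in the top view: a white ribbed ball in the lane at (220,222), a larger white ribbed ball at (198,279) and a red ball at (255,294). I choose the one in the lane, since it is white and the smaller of the two. The gate handle is near (241,264), the mug at (469,206), the basket at (495,279) and the bottle at (152,220).

```bash
cat > h.py <<'E'
import numpy as np,cv2
from bench import *
def K(n):
    c=calibration(n); return 240/np.tan(np.radians(c["fovy"]/2)),c["cx"],c["cy"],np.array(c["extrinsics"])
def ray(n,u,v):
    f,cx,cy,E=K(n); d=np.array([(u-cx)/f,-(v-cy)/f,-1]); R=E[:3,:3]
    return -R.T@E[:3,3], R.T@d
def onz(n,u,v,z):
    o,d=ray(n,u,v); return o+d*(z-o[2])/d[2]
def proj(n,p):
    f,cx,cy,E=K(n); q=E[:3,:3]@np.asarray(p)+E[:3,3]; return np.array([cx+f*q[0]/-q[2],cy-f*q[1]/-q[2]])
E
python3 - <<'E'
from h import *
a=cv2.imread("pics/top0.png")[165:310,185:415]
cv2.imwrite("pics/c1.png",cv2.resize(a,None,fx=3.4,fy=3.4,interpolation=cv2.INTER_CUBIC))
a=cv2.imread("pics/scene0.png")[215:345,190:480]
cv2.imwrite("pics/c2.png",cv2.resize(a,None,fx=2.7,fy=2.7,interpolation=cv2.INTER_CUBIC))
E
```

```text
(no output)
```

View pics/c1.png

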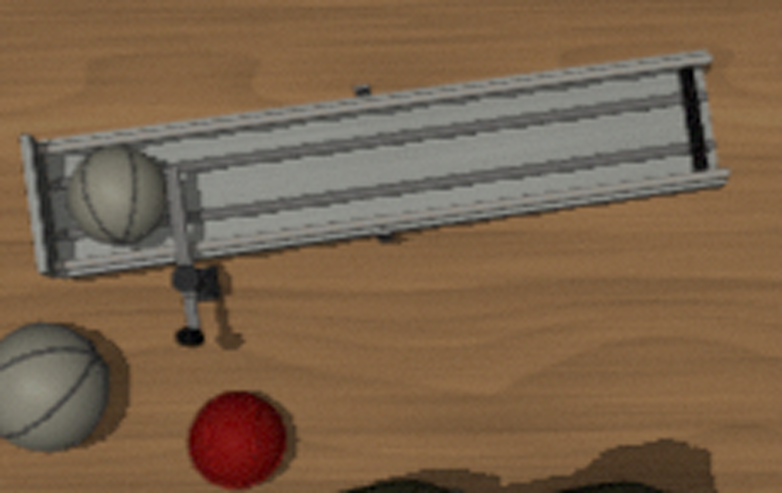

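View pics/c2.png

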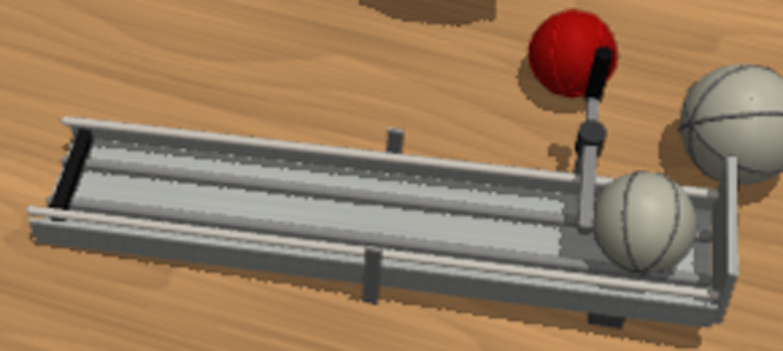

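The crops confirm the choice: the ball in the lane (top px ≈ (220,222)) is clearly smaller than the other white one. The gate is shut, with its handle at top px ≈ (241,264). The stop is at (389,200) and the tabs at (292,191) and (299,234).

```bash
cat >> h.py <<'E'
def tri(a,b):
    o1,d1=ray("top",*a);o2,d2=ray("scene",*b)
    t=np.linalg.lstsq(np.c_[d1,-d2],o2-o1,rcond=None)[0]; p,q=o1+t[0]*d1,o2+t[1]*d2
    return (p+q)/2,np.linalg.norm(p-q)
E
python3 - <<'E'
from h import *
T=lambda x,y:(185+x/3.4,165+y/3.4); S=lambda x,y:(190+x/2.7,215+y/2.7)
P={ # lane xyz, top px, scene px
"ball":((0,.235,.091),T(117,195),S(645,221)),
"handle":((-.128,.187,.150),T(189,335),S(603,55)),
"tabR":((-.064,.02,.085),T(387,236),S(396,132)),
"tabL":((.064,.02,.085),T(363,90),S(373,252)),
"stop":((0,-.261,.040),T(693,119),S(74,168))}
L=[];W=[]
for k,(l,t,s) in P.items():
    w=onz("top",*t,l[2]); w2=onz("scene",*s,l[2]); print(k,w.round(4),w2.round(4),tri(t,s))
    L.append(l[:2]);W.append((w[:2]+w2[:2])/2)
i=[0,1,4]
for idx in ([0,1,4],[0,1,2,3,4]):
    A=np.array(L)[idx];B=np.array(W)[idx];a=A-A.mean(0);b=B-B.mean(0)
    th=np.arctan2((a[:,0]*b[:,1]-a[:,1]*b[:,0]).sum(),(a*b).sum())
    R=np.array([[np.cos(th),-np.sin(th)],[np.sin(th),np.cos(th)]]);o=B.mean(0)-R@A.mean(0)
    print(np.degrees(th),o,(B-o-A@R.T).round(4).tolist())
# bar direction checks
for a,b in (((22,140),(708,57)),((48,272),(726,180))):
    p=onz("top",*T(*a),.078);q=onz("top",*T(*b),.045);d=p-q;print("dir",np.degrees(np.arctan2(-d[0],d[1])))
print("red",onz("top",*T(238,439),.035),"big",onz("top",*T(47,387),.05))
E
```

```text
ball [0.5375 0.2631 0.091 ] [0.54  0.267 0.091] (array([0.5377099 , 0.26555709, 0.08729887]), np.float64(0.0035095488684609173))
handle [0.4174 0.1949 0.15  ] [0.425 0.202 0.15 ] (array([0.41721747, 0.19920289, 0.14061403]), np.float64(0.005884296099310535))
tabR [0.4993 0.037  0.085 ] [0.5094 0.0463 0.085 ] (array([0.49962888, 0.0408405 , 0.07107182]), np.float64(0.006748085021653629))
tabL [0.6233 0.0553 0.085 ] [0.6335 0.0614 0.085 ] (array([0.62512283, 0.05775126, 0.07102082]), np.float64(0.0035258324576661346))
stop [ 0.5997 -0.2282  0.04  ] [ 0.602  -0.2219  0.04  ] (array([ 0.59943592, -0.22652641,  0.03498064]), np.float64(0.004987188793597553))
7.20722264886979 [0.5693223  0.03157818] [[-0.0011, 0.0003], [0.0023, -0.0026], [-0.0012, 0.0023]]
7.198107704622879 [0.56913947 0.03101429] [[-0.0009, 0.0009], [0.0025, -0.0021], [0.0012, -0.0012], [-0.0017, -0.0005], [-0.001, 0.0029]]
dir 6.352743443401536
dir 6.981373307910133
red [0.32966608 0.17056782 0.035     ] big [0.37743097 0.33236862 0.05      ]
```

Lane found: origin (0.569, 0.031), yaw 7.2°. The residuals are 3 mm or less, and the ball, handle and stop positions agree with the description. Next I turn the tool so its x is uphill and its y is lane +x, then shut the fingers.

{"api": "play_rows", "payload": {
  "increments": "0 0 0 0 0 -1;0 0 0 0 0 -1;0 0 0 0 0 -1;0 0 0 0 0 -1;0 0 0 0 0 -1;0 0 0 0 0 -1;0 0 0 0 0 -1;0 0 0 0 0 -1;0 0 0 0 0 -1;0 0 0 0 0 -1",
  "gripper": 0,
  "force": 20
}}

```text
time: 1.1
eef_pos: [0.1985, -0.4859, 0.25]
ee_rot: [-180.0, -0.0, 91.3]
contact_force: [-0.4, -0.1, 0.3]
finger_gap: 0.0005
grasp_force: 0.0
```

{"api": "play_rows", "payload": {
  "increments": "0 0 0 0 0 -0.9;0.9 0.45 0 0 0 0;0.9 0.45 0 0 0 0;0.9 0.45 0 0 0 0;0.9 0.45 0 0 0 0;0.9 0.45 0 0 0 0;0.9 0.45 0 0 0 0;0.9 0.45 0 0 0 0;0.9 0.45 0 0 0 0;0.9 0.45 0 0 0 0"
}}

```text
time: 2.1
eef_pos: [0.3189, -0.1427, 0.2502]
ee_rot: [180.0, -0.0, 97.1]
contact_force: [0.5, -0.2, -0.4]
finger_gap: 0.0001
grasp_force: 0.0
```

{"api": "play_rows", "payload": {
  "increments": "0.9 0.44 0 0 0 0;0.9 0.44 0 0 0 0;0.9 0.44 0 0 0 0;0.9 0.44 0 0 0 0;0.9 0.44 0 0 0 0;0.9 0.44 0.2 0 0 0;0.9 0.44 0.5 0 0 0;0.85 0.45 0.7 0 0 0;0 0 0.8 0 0 0;0 0 0 0 0 0"
}}

```text
time: 3.1
eef_pos: [0.4212, 0.1575, 0.159]
ee_rot: [-179.5, -0.0, 97.3]
contact_force: [-0.9, -0.1, 0.3]
finger_gap: -0.0002
grasp_force: 0.0
```

```bash
python3 - <<'E'
from h import *
a=get_image("top")[:,:,::-1];b=get_image("scene")[:,:,::-1]
cv2.imwrite("pics/t2.png",a);cv2.imwrite("pics/s2.png",b)
c=np.hstack([cv2.resize(a[165:310,185:335],None,fx=2.6,fy=2.6,interpolation=2),cv2.resize(b[180:325,330:480],None,fx=2.6,fy=2.6,interpolation=2)])
cv2.imwrite("pics/c3.png",c)
s=get_state();print(s["time"],s["eef_pos"],s["ee_rot"])
E
```

```text
3.2 [0.42331634 0.15673505 0.16285788] [-1.79966451e+02  3.33677677e-03  9.71440278e+01]
```

View pics/c3.png

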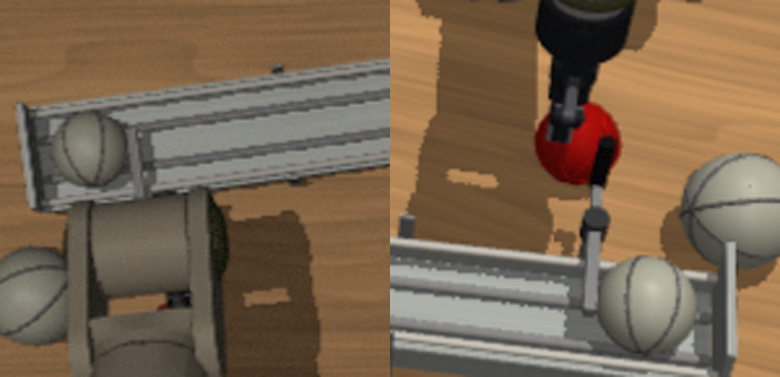

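{"api": "play_rows", "payload": {
  "increments": "0 0 0.7 0 0 0;0 0 0 0 0 0;0.4 0 0 0 0 0;0.4 -0.03 0 0 0 0;0 0 0 0 0 0"
}}

```text
time: 3.7
eef_pos: [0.4186, 0.1892, 0.1363]
ee_rot: [179.9, -0.0, 97.2]
contact_force: [0.1, -0.2, 0.2]
finger_gap: -0.0
grasp_force: 0.0
```

```bash
python3 - <<'E'
from h import *
b=get_image("scene")[:,:,::-1]
cv2.imwrite("pics/s3.png",b);cv2.imwrite("pics/c4.png",cv2.resize(b[200:320,370:480],None,fx=5,fy=5,interpolation=2))
s=get_state();print(s["time"],s["eef_pos"],s["contact_force"])
E
```

```text
3.75 [0.41868861 0.18861138 0.13597   ] [ 0.16428111 -0.37207884 -0.02381843]
```

View pics/c4.png

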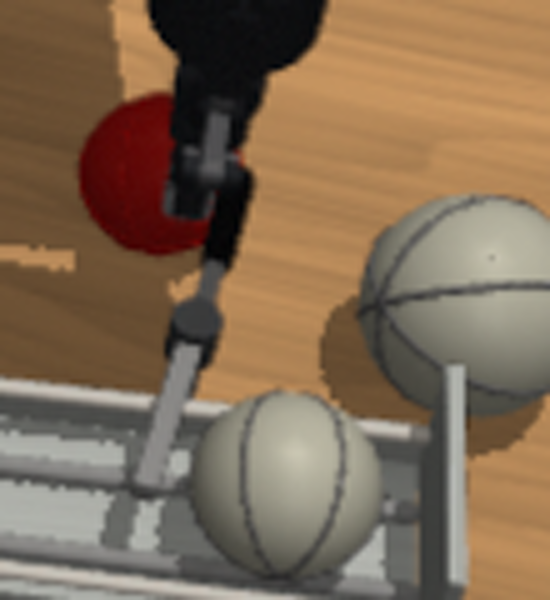

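Gate is partly open, with the finger on the handle. I'll quantify the angle and set up a 1-D ball tracker.

```bash
cat >> h.py <<'E'
O=np.array([.569,.031]);TH=np.radians(7.2);RL=np.array([[np.cos(TH),-np.sin(TH)],[np.sin(TH),np.cos(TH)]])
def lane(w): return RL.T@(np.asarray(w)[:2]-O)
def world(l,z): return np.r_[RL@np.asarray(l)+O,z]
def ybyline(n,u,v):  # lane y of a ball centre seen at u,v
    ys=np.linspace(-.25,.26,1021); P=np.array([proj(n,world((0,y),.077+.06*y)) for y in ys])
    d=np.hypot(P[:,0]-u,P[:,1]-v);i=d.argmin();return ys[i],d[i]
def ball(n,bgr):
    h=bgr.astype(int); s=h[...,2]-h[...,0]; m=((s>12)&(s<45)&(h.max(2)>75)).astype(np.uint8)
    m=cv2.morphologyEx(m,cv2.MORPH_CLOSE,np.ones((5,5)));m=cv2.morphologyEx(m,cv2.MORPH_OPEN,np.ones((7,7)))
    out=[]
    for c in cv2.findContours(m,0,2)[0]:
        if cv2.contourArea(c)<200: continue
        (u,v),r=cv2.minEnclosingCircle(c); y,d=ybyline(n,u,v)
        if d<10: out.append((round(y,4),round(d,1),round(r,1),round(u,1),round(v,1)))
    return out
E
python3 - <<'E'
from h import *
for n,f in(("top","top0"),("scene","scene0"),("top","t2"),("scene","s2"),("scene","s3")):
    a=cv2.imread(f"pics/{f}.png");print(f,ball(n,a))
    u,v=np.round(proj(n,world((0,.235),.091))).astype(int);print(u,v,a[v-6:v+7:6,u-8:u+9:8].reshape(-1,3).tolist())
tip=onz("scene",400,295,.09);piv=onz("scene",409,264,.105);print(lane(tip),lane(piv))
E
```

```text
Traceback (most recent call last):
  File "h.py", line 28, in ball
    (u,v),r=cv2.minEnclosingCircle(c); y,d=ybyline(n,u,v)
                                           ~~~~~~~^^^^^^^
  File "h.py", line 20, in ybyline
    ys=np.linspace(-.25,.26,1021); P=np.array([proj(n,world((0,y),.077+.06*y)) for y in ys])
                                               ~~~~^^^^^^^^^^^^^^^^^^^^^^^^^^^
  File "h.py", line 11, in proj
    f,cx,cy,E=K(n); q=E[:3,:3]@np.asarray(p)+E[:3,3]; return np.array([cx+f*q[0]/-q[2],cy-f*q[1]/-q[2]])
              ~^^^
  File "h.py", line 4, in K
    c=calibration(n); return 240/np.tan(np.radians(c["fovy"]/2)),c["cx"],c["cy"],np.array(c["extrinsics"])
ValueError: time passes only in moves, steps and waits
```

Too many calibration calls, so I'll cache it.

```bash
sed -i 's/^def K/import functools\n@functools.cache\ndef K/' h.py
cat > tst.py <<'E'
from h import *
for n,f in(("top","top0"),("scene","scene0"),("top","t2"),("scene","s2"),("scene","s3")):
    a=cv2.imread(f"pics/{f}.png");print(f,ball(n,a))
    u,v=np.round(proj(n,world((0,.235),.091))).astype(int);print(u,v,a[v-6:v+7:6,u-8:u+9:8].reshape(-1,3).tolist())
tip=onz("scene",400,295,.09);piv=onz("scene",409,264,.105);print(lane(tip),lane(piv))
E
python3 tst.py
```

```text
top0 [(np.float64(0.2395), np.float64(1.1), 12.9, 217.2, 220.8)]
219 222 [[108, 124, 124], [111, 124, 127], [88, 101, 102], [102, 115, 116], [130, 144, 147], [94, 107, 109], [105, 117, 119], [107, 120, 123], [86, 96, 97]]
scene0 [(np.float64(0.236), np.float64(3.0), 19.9, 428.5, 293.4)]
428 296 [[126, 140, 143], [169, 188, 191], [161, 180, 183], [94, 102, 103], [151, 168, 171], [151, 169, 172], [101, 114, 115], [131, 147, 149], [133, 149, 152]]
t2 [(np.float64(0.239), np.float64(4.4), 15.3, 217.0, 217.4)]
219 222 [[108, 121, 123], [110, 124, 128], [90, 99, 101], [101, 111, 113], [127, 141, 142], [92, 103, 107], [96, 111, 114], [106, 119, 122], [83, 92, 96]]
s2 [(np.float64(0.237), np.float64(3.4), 19.3, 429.1, 293.1)]
428 296 [[127, 140, 143], [168, 188, 191], [161, 180, 183], [94, 103, 105], [152, 169, 172], [152, 170, 173], [102, 114, 116], [132, 147, 150], [134, 150, 153]]
s3 [(np.float64(0.2335), np.float64(3.8), 19.9, 427.5, 292.5)]
428 296 [[142, 159, 162], [176, 196, 200], [159, 177, 180], [132, 148, 150], [156, 173, 176], [145, 162, 165], [101, 110, 112], [135, 150, 153], [91, 94, 96]]
[0.00698674 0.17430333] [-0.07240719  0.18763937]
```

{"api": "play_rows", "payload": {
  "increments": "0.41 -0.08 0 0 0 0;0.63 0.22 0 0 0 0;0.39 0.39 0 0 0 0;0.11 0.18 0 0 0 0"
}}

```text
time: 4.15
eef_pos: [0.4396, 0.2535, 0.1352]
ee_rot: [179.9, -0.0, 97.2]
contact_force: [-1.5, -0.9, 0.5]
finger_gap: 0.0002
grasp_force: 0.8
```

```bash
cat > look.py <<'E'
from h import *
import sys
s=get_state();b=get_image("scene")[:,:,::-1];n=sys.argv[1]
cv2.imwrite(f"pics/{n}.png",b);cv2.imwrite(f"pics/{n}c.png",cv2.resize(b[200:320,370:480],None,fx=4,fy=4,interpolation=2))
print(s["time"],"tcp lane",lane(s["eef_pos"]).round(4),s["eef_pos"][2].round(4),"F",s["contact_force"].round(1),[tuple(map(float,q)) for q in ball("scene",b)])
E
python3 look.py s4
```

```text
4.15 tcp lane [-0.1005  0.237 ] 0.1352 F [-1.5 -0.9  0.5] [(0.199, 2.9, 19.9, 411.6, 291.5)]
```

View pics/s4c.png

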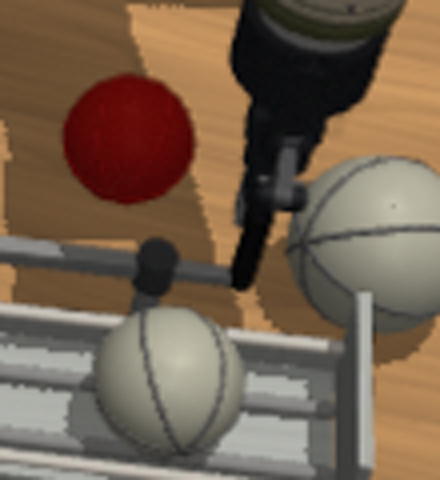

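{"api": "play_rows", "payload": {
  "increments": "-1 -0.4 0 0 0 0;-1 0 0 0 0 0;-1 0 0 0 0 0;-1 0 0 0 0 0;-1 0.7 0 0 0 0"
}}

```text
time: 4.7
eef_pos: [0.4737, 0.054, 0.1348]
ee_rot: [-179.9, -0.0, 97.1]
contact_force: [1.0, 1.4, -0.5]
finger_gap: 0.0
grasp_force: 0.0
```

```bash
python3 look.py s5
```

```text
4.7 tcp lane [-0.0917  0.0347] 0.1348 F [ 1.   1.4 -0.5] [(0.1275, 4.1, 19.3, 379.5, 286.5)]
```

{"api": "play_rows", "payload": {
  "increments": "-1 0.7 0 0 0 0;-0.9 0.8 0 0 0 0;-0.3 0.73 0.7 0 0 0;0 0 0.72 0 0 0"
}}

```text
time: 5.15
eef_pos: [0.5776, -0.0231, 0.0776]
ee_rot: [179.8, 0.1, 97.0]
contact_force: [-1.1, -0.4, -0.8]
finger_gap: -0.0002
grasp_force: 0.0
```

```bash
python3 look.py s6
```

```text
5.15 tcp lane [ 0.0018 -0.0547] 0.0776 F [-1.1 -0.4 -0.8] [(0.051, 3.2, 19.2, 345.7, 283.4)]
```

{"api": "play_rows", "payload": {
  "increments": "-0.25 0 0.02 0 0 0;-0.35 0 0.02 0 0 0"
}}

```text
time: 5.4
eef_pos: [0.5781, -0.0446, 0.0776]
ee_rot: [179.9, 0.0, 97.2]
contact_force: [-0.4, -0.5, 0.5]
finger_gap: 0.0001
grasp_force: 0.0
```

```bash
python3 look.py s7
```

```text
5.4 tcp lane [-0.0004 -0.0762] 0.0776 F [-0.4 -0.5  0.5] [(0.006, 3.3, 18.4, 326.0, 281.0)]
```

{"api": "play_rows", "payload": {
  "increments": "-0.33 0 0.02 0 0 0;-0.37 0 0.02 0 0 0;-0.39 0 0.02 0 0 0;-0.39 0 0.02 0 0 0;-0.4 0 0.02 0 0 0;-0.4 0 0.02 0 0 0;-0.36 0 0.02 0 0 0;-0.31 0 0.02 0 0 0;-0.26 0 0.02 0 0 0;-0.21 0 0.01 0 0 0"
}}

```text
time: 6.45
eef_pos: [0.595, -0.1802, 0.0681]
ee_rot: [-180.0, -0.0, 97.2]
contact_force: [0.1, 0.7, -0.0]
finger_gap: -0.0002
grasp_force: 0.0
```

{"api": "play_rows", "payload": {
  "increments": "-0.16 0 0.01 0 0 0;-0.11 0 0 0 0 0;-0.07 0 0 0 0 0;-0.03 0 0 0 0 0;0 0 0 0 0 0"
}}

```text
time: 6.95
eef_pos: [0.5969, -0.194, 0.0679]
ee_rot: [180.0, 0.0, 97.2]
contact_force: [0.7, -1.3, 0.1]
finger_gap: 0.0002
grasp_force: 0.4
```

```bash
python3 look.py s8
```

```text
6.95 tcp lane [-0.0006 -0.2267] 0.0679 F [ 0.7 -1.3  0.1] [(-0.1725, 2.6, 17.9, 250.5, 272.8)]
```

The ball is at rest against the fingers at lane y = -0.1725. I'll hold it there.

{"api": "play_rows", "payload": {
  "increments": "0 0 0 0 0 0;0 0 0 0 0 0;0 0 0 0 0 0;0 0 0 0 0 0;0 0 0 0 0 0;0 0 0 0 0 0;0 0 0 0 0 0;0 0 0 0 0 0;0 0 0 0 0 0;0 0 0 0 0 0"
}}

```text
time: 8.0
eef_pos: [0.5968, -0.1941, 0.0679]
ee_rot: [180.0, -0.0, 97.2]
contact_force: [-1.1, -0.8, 1.1]
finger_gap: -0.0002
grasp_force: 0.3
```

{"api": "play_rows", "payload": {
  "increments": "0 0 0 0 0 0;0 0 0 0 0 0;0 0 0 0 0 0;0 0 0 0 0 0"
}}

```text
time: 8.4
eef_pos: [0.5968, -0.1941, 0.0679]
ee_rot: [180.0, -0.0, 97.2]
contact_force: [-0.4, 0.1, 1.1]
finger_gap: -0.0
grasp_force: 0.2
```

```bash
python3 look.py s9
```

```text
8.4 tcp lane [-0.0006 -0.2268] 0.0679 F [-0.4  0.1  1.1] [(-0.1725, 2.9, 17.7, 250.5, 272.5)]
```

{"api": "play_rows", "payload": {
  "increments": "-0.04 0 0 0 0 0;-0.08 0 0 0 0 0;-0.1 0 0 0 0 0;-0.1 0 0 0 0 0;-0.1 0 0 0 0 0;-0.1 0 0 0 0 0;-0.1 0 0 0 0 0;-0.1 0 0 0 0 0;-0.1 0 0 0 0 0;-0.1 0 0 0 0 0"
}}

```text
time: 9.45
eef_pos: [0.6015, -0.231, 0.0679]
ee_rot: [180.0, 0.0, 97.2]
contact_force: [-0.2, 0.5, -0.3]
finger_gap: 0.0
grasp_force: 0.1
```

{"api": "play_rows", "payload": {
  "increments": "-0.08 0 0 0 0 0;-0.08 0 0 0 0 0;-0.08 0 0 0 0 0;-0.08 0 0 0 0 0;-0.08 0 0 0 0 0;-0.08 0 0 0 0 0;-0.1 0 0 0 0 0;-0.2 0 0 0 0 0;-0.3 0 0 0 0 0;0 0 0 0 0 0"
}}

```text
time: 10.45
eef_pos: [0.6068, -0.2754, 0.0679]
ee_rot: [180.0, 0.0, 97.1]
contact_force: [-0.7, -0.6, -0.1]
finger_gap: -0.0001
grasp_force: 0.0
```

```bash
python3 look.py s10
```

```text
10.45 tcp lane [-0.0009 -0.3087] 0.0679 F [-0.7 -0.6 -0.1] [(-0.2235, 2.0, 19.7, 229.5, 271.0)]
```

{"api": "play_rows", "payload": {
  "increments": "-0.3 0 -0.5 0 0 0;0 0 -1 0 0 0;0 0 -1 0 0 0;0 0 -0.5 0 0 0;0 0 0 0 0 0;0 0 0 0 0 0;0 0 0 0 0 0;0 0 0 0 0 0;0 0 0 0 0 0"
}}

```text
time: 11.4
eef_pos: [0.6081, -0.2852, 0.1869]
ee_rot: [-179.9, -0.1, 97.2]
contact_force: [-0.4, -0.4, -0.4]
finger_gap: -0.0001
grasp_force: 0.0
```

```bash
python3 look.py s11
```

```text
11.4 tcp lane [-0.0008 -0.3187] 0.1869 F [-0.4 -0.4 -0.4] [(-0.223, 1.5, 19.9, 229.5, 271.5)]
```

View pics/s11.png

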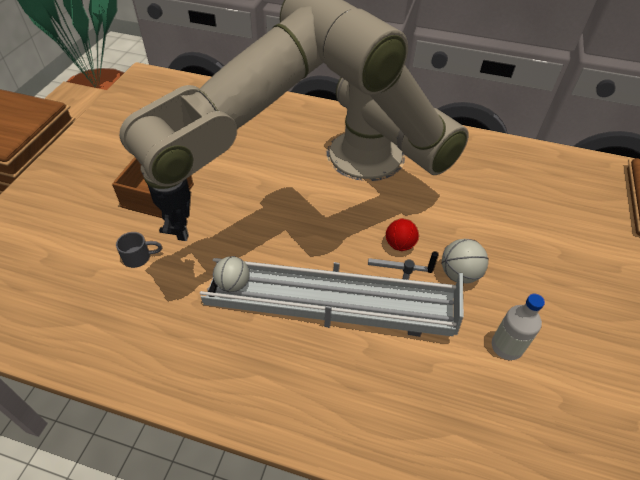

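The ball rests against the stop at (230,272) and the gate is open along the robot-side wall (370–430, 263). The bottle (515,330), mug (133,250) and basket (150,185) have not moved, and the hand is clear.

```bash
python3 -c "from bench import *;print(job_done())"
```

```text
the job is handed in; nothing more can be done
None
```

I opened the gate, caught the ball below the tabs and held it still for over a second, then eased it down to rest against the front stop. The final picture shows the gate open and the bottle, mug and basket unmoved; the job is handed in, but no verdict came back.

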